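Tuck a levelling shim under the weighted hold-down arm

TASK

The full-length levelling shim standing on edge in the slotted rack belongs with the others: lay it flat on top of the pile in the hold-down tray, tucked under the weighted arm and slid fully home against the back stop, square with the pile, so that the arm rests on it. Leave the pile where it is, and do not disturb the short offcut or anything else on the ledge.

Things in the scene. Friction and masses are not known exactly. Their poses are not given: they have to be found in the camera images.
- shim: the shim to put away: plain light wooden strip 180 x 60 x 9 mm, about 65 g, the longer of the two strips on edge in the rack. Origin at its centre; x along the 180 mm length, y through the thickness, z along the 60 mm width (up at the start: edges 10 and 70 mm above the ledge). Faces and ends alike. On the flat ledge it stands on its 9 mm edge and falls flat when its top edge is nudged.
- offcut: bystander: a wooden strip of the same width and thickness but only 105 mm long, on edge in another slot of the rack, 84 mm from the shim. Origin at its centre, axes as for the shim.
- rack: dark wooden plank 130 x 130 mm, 28 mm high, fixed to the ledge, with three saw kerfs along its x axis at y = -42, 0 and +42 mm, each 12 mm wide, floor 10 mm above the ledge. Origin at the centre of its underside, z up. The strips stand 42 mm out of it; the shim overhangs its ends by about 25 mm. The ledge between rack and tray (x 0.40 to 0.62, y -0.16 to +0.02 m) is always free.
- holder: the hold-down tray, fixed to the ledge. Origin on the ledge below the middle of the pile; z up, x = direction in which shims are slid in. Plywood base 15 mm thick, x = -95 to +175 mm, 96 mm wide. The pile of three shims lies along x with its top at z = 42 mm. A shim home on top of it has its centre at x = 0, y = 0, z = 46.5 mm. The tail end is open: nothing stands above the pile for x under -30.
- hold_arm: weighted steel arm, 0.45 kg, hinged at its origin (tray x = +140, y = 0, z = +80 mm) about the tray's y. It reaches towards tray -x over the middle of the pile, with a round weight at x = +68 (top at z = 115). Its foot, 34 mm wide, rests on the pile from x = +10 to +36 with about 3 N; the toe turns up 25 degrees. A strip pushed under the toe in +x lifts it (5 to 10 N); it always falls back.
- toe (a point): middle of the free edge of the arm's turned-up toe (34 mm wide), at x = -25, y = 0, z = 61 mm of the tray while the arm rests on the pile of three; its underside there is 2 mm lower.
- pile_low: lowest shim of the pile, 180 x 60 x 9 mm. Origin at the centre of its underside, x along its length, y along its width, z up.
- pile_mid: middle shim of the pile, same size and origin.
- pile_top: uppermost shim of the pile at the start, same size and origin; the shim has to lie on this one.
- insulator: bystander: white ceramic spool insulator, 52 mm wide, 66 mm high, standing. Origin at the centre of its underside.
- angle_piece: bystander: piece of aluminium angle 160 x 25 x 25 mm, lying. Origin at the middle of its underside.
- screw_jar: bystander: clear jar with a steel cap, 64 mm wide, 85 mm high. Origin at the centre of its underside.
- screwdriver: bystander: screwdriver with a black handle, 190 mm long, lying.
- tape_measure: bystander: grey tape measure 72 x 36 x 62 mm, standing. Origin at the centre of its underside.
- stop (a point): middle of the face of the tray's steel back stop, at tray x = +90, y = 0, z = 46.5 mm: the nose (leading end) of a shim slid home touches it. Two ears at y = +-18 to 36 mm, up to z = 70 mm.
- mouth (a point): middle of the mouth of the two upright aluminium side guides, at tray x = -4, y = 0, z = 46.5 mm. There the guides are about 90 mm apart; they narrow to 72 mm at x = +20 and run on to x = +90 mm, up to z = 62 mm.
Things that resemble listed ones, but are neither listed nor needed, are in the scene too. Leave any blue look-alike of the shim alone. What is shaped like the pile_top but blue is not meant.

How it is judged:
By the outcome, as a careful person would: the job done as asked, in the order asked, and still so for the second after the job is handed in, with the robot touching nothing.
It also fails if it takes over 56 s, if anything falls off the work surface, if the arm or the gripper's body presses on something with over 40 N, if the wrist force passes 120 N, or if a joint passes its speed limit or range.

ROBOT

A 6-joint arm with a two-finger parallel gripper is mounted at the origin on the work surface. World frame = base frame: x ahead of the robot, y to its left, z up, the work surface at z = 0. Lengths are in m, angles in rad, forces in N, time in s.
With the tool pointing down it reaches from about 0.325 to 0.85 m from the base axis. Payload 4.4 kg.
Tool frame: the origin (TCP) lies on the centre line of the jaws, within the pads' length; the fingertips stand 8 mm ahead of it and the grasp point (between the pads) lies 11 mm behind it (ctrl.nose_length is the distance from the TCP to the fingertips, in m); z points along the fingers, y is the direction in which the jaws open and shut (so a half turn about z gives the same grasp; the last joint's range is limited). The gripper opens to 94 mm and grips with 3 to 60 N. Pads are 16 mm wide; open, the fingers measure 119 mm over their backs; the gripper's body (75 mm by 177 mm) begins 78 mm behind the grasp point.
Start: joints at [1.085, 0.207, 1.542, -0, 1.393, -0.15], TCP at [0.189, 0.543, 0.213] pointing down, gripper open.
Joint ranges: [-2.73, 2.73], [-0.86, 2.22], [0.23, 2.46], [-1.11, 4.25], [0.08, 2.63], [-2.82, 2.82]. Speed limits (rad/s): [2.79, 2.79, 3.14, 3.14, 3.14, 3.14].

INTERFACE

Orientations are given as a unit quaternion [w, x, y, z].
In Python, from workcell import readout, read_camera, sign_off, ctrl gives the robot as it stands. The module is installed in compiled form; this text tells all that it offers.
- The arm moves only by the shell command python3 -m handwheel 'ROWS' [FORCE]. ROWS is JSON, a list of rows, each a list of 5 numbers: the shift along the tool's x, y, z in mm, then the turn about the tool's z in rad, then the opening, from 0 (shut) to 1 (fully open). In form: [[x, y, z, yaw, grip], ...]. A call has 1 to 20 rows; each row is the pose to reach, as a shift and turn from the pose commanded when the call began, along the tool's axes at that moment; what a row does not reach only later rows make up. A row lasts 1/10 s, in which the tool goes at most 50 mm and 8.59 degrees, less where a joint would pass 70% of its speed; a pose out of reach is approached as far as the arm can. A call with a gripper value outside its range is refused whole. The fingers move at their own pace and stop on an object; FORCE is the grip in N (left out, the last holds). Time passes only in rows, so rows that repeat a pose let the fingers close. It gives the time, the measured TCP pose, the force and the opening at its end, in the units of the state.
- readout.get_state(): the state, without advancing time (a new reading comes with each control period).
- read_camera(name): name is "scene" or "top" or "wrist"; returns a dict with "image" (400x640x3 uint8, blue, green, red), "K" (3x3 intrinsics, pixels), "extrinsics" (4x4, takes a point from camera to world coordinates). Camera axes: x right, y down, z forward; pixel columns grow to the right and rows downward; lengths in m; the calibration is good to about 2 mm. A picture is of the moment at which its call begins. There is no depth.
- sign_off(): hands the job in, once; it reports no verdict.
The state is a dict: "t": time; "joint_positions": joint angles; "qd": joint speeds; "joint_torque": joint torques, N m; "tcp_pos": TCP position; "tool_rot": TCP orientation; "wrist_force": force on the tool from outside, world axes, zero at the start; "wrist_torque": the same for the moment, N m; "width": finger opening in m.
Only numpy, scipy, OpenCV 4.12 (cv2) and the standard library are available. Lean on these libraries where they do the work, as an engineer would, in place of code of your own. Each camera call takes 0.05 s, during which the arm holds its last target.

## Working session

There is one attempt and no reset: what is moved stays moved. The work goes in short steps, Python scripts to look and compute and a shell command to move; the robot and the scene stay as the last step left them, time stands still between calls to the robot, and variables do not carry over. Pictures are saved under pics/ and viewed, and the job is handed in when it is done.

```bash
mkdir -p pics; python3 - <<'E'
from workcell import readout, read_camera, ctrl
import cv2, numpy as np
s=readout.get_state()
for k,v in s.items(): print(k,np.round(v,4))
print(ctrl.nose_length)
for n in("scene","top","wrist"):
    d=read_camera(n); cv2.imwrite(f"pics/{n}0.png",d["image"]); print(n,np.round(d["K"],1).tolist(),np.round(d["extrinsics"],4).tolist())
E
```

```text
t 0.0
joint_positions [ 1.0845  0.2074  1.543  -0.      1.3935 -0.1505]
qd [-0.001   0.0004 -0.0005 -0.0015  0.0004 -0.0004]
joint_torque [-4.00000e-04 -3.70863e+01 -2.81421e+01  6.97000e-02  3.59000e-02
 -2.00000e-04]
tcp_pos [0.1891 0.5422 0.2123]
tool_rot [-4.000e-04  1.671e-01  9.859e-01 -1.100e-03]
wrist_force [ 0.4201  0.3355 -1.1229]
wrist_torque [-0.049   0.0108 -0.012 ]
width 0.0938
0.008
scene [[439.7, 0.0, 318.6], [0.0, 439.7, 195.1], [0.0, 0.0, 1.0]] [[-0.2624, 0.5889, -0.7644, 1.3768], [0.9649, 0.1708, -0.1997, 0.1886], [0.013, -0.7899, -0.6131, 0.7869], [0.0, 0.0, 0.0, 1.0]]
top [[390.4, 0.0, 315.3], [0.0, 390.4, 199.9], [0.0, 0.0, 1.0]] [[0.0111, -0.9844, 0.1757, 0.3241], [-0.9999, -0.0088, 0.0138, -0.0556], [-0.012, -0.1759, -0.9843, 1.0338], [0.0, 0.0, 0.0, 1.0]]
wrist [[297.8, 0.0, 318.4], [0.0, 297.8, 201.2], [0.0, 0.0, 1.0]] [[0.3294, 0.9077, 0.26, 0.114], [0.9442, -0.3163, -0.092, 0.5684], [-0.0013, 0.2758, -0.9612, 0.3836], [0.0, 0.0, 0.0, 1.0]]
```

View pics/scene0.png

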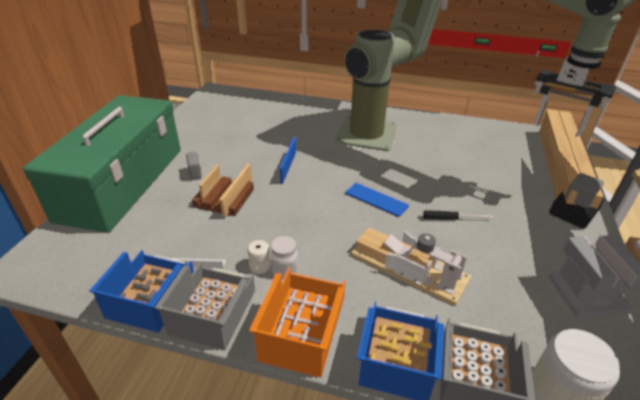

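View pics/top0.png

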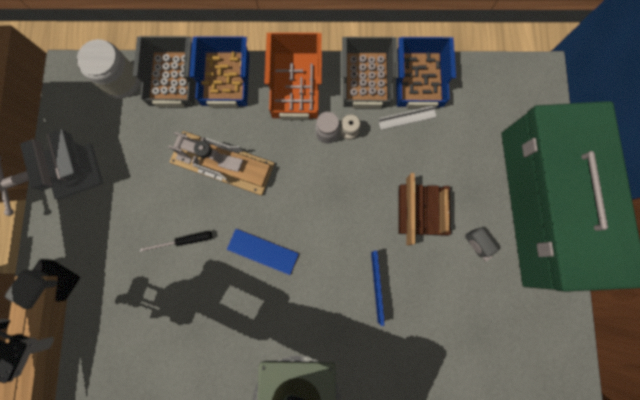

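The scene shows two wooden strips in the dark rack at top px (410,208), which is long, and (445,210), which is short. Two blue look-alikes lie at (262,252) and (378,287). The tray is at (222,163), with its hinge on the left. I'll enlarge both areas to confirm.

```bash
cat > h.py <<'E'
import cv2, numpy as np
from workcell import readout, read_camera
def ray(d,u,v):
    K,T=d["K"],d["extrinsics"]; r=T[:3,:3]@np.linalg.inv(K)@np.array([u,v,1.]); return T[:3,3],r
def onz(d,u,v,z):
    o,r=ray(d,u,v); return o+r*(z-o[2])/r[2]
def proj(d,p):
    K,T=d["K"],d["extrinsics"]; c=T[:3,:3].T@(np.asarray(p)-T[:3,3]); q=K@c; return q[:2]/q[2]
def crop(im,x0,y0,x1,y1,k): return cv2.resize(im[y0:y1,x0:x1],None,fx=k,fy=k,interpolation=cv2.INTER_CUBIC)
E
python3 - <<'E'
import cv2,numpy as np
from h import crop
t=cv2.imread('pics/top0.png');s=cv2.imread('pics/scene0.png')
a=crop(t,385,160,465,260,5);b=crop(t,155,115,285,205,5)[:,:650]
c=crop(s,180,150,270,220,6);d=crop(s,340,215,480,305,5)
cv2.imwrite('pics/c1.png',a);cv2.imwrite('pics/c2.png',b);cv2.imwrite('pics/c3.png',c);cv2.imwrite('pics/c4.png',d)
E
```

```text
(no output)
```

View pics/c1.png

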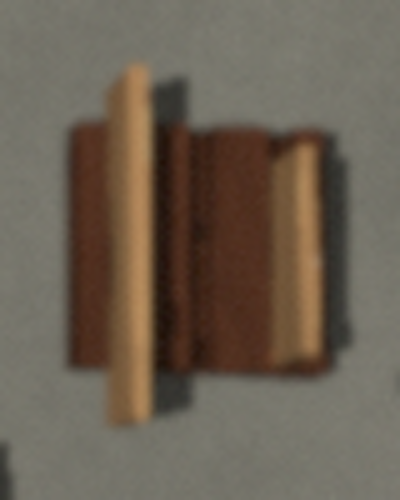

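View pics/c2.png

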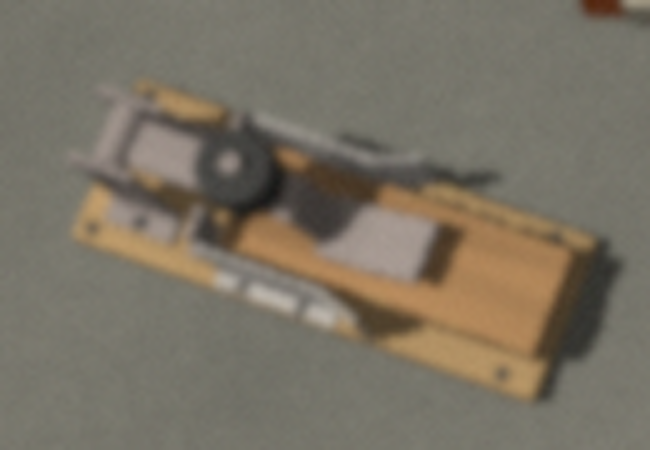

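View pics/c3.png

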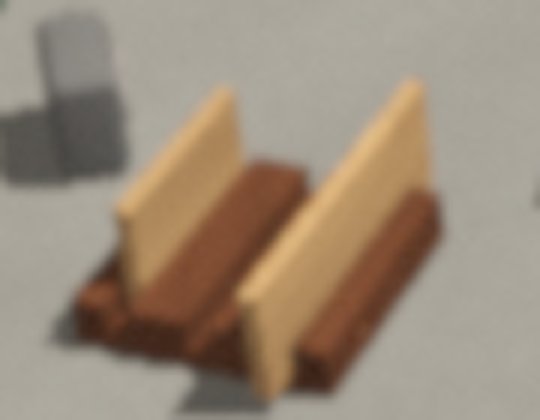

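View pics/c4.png

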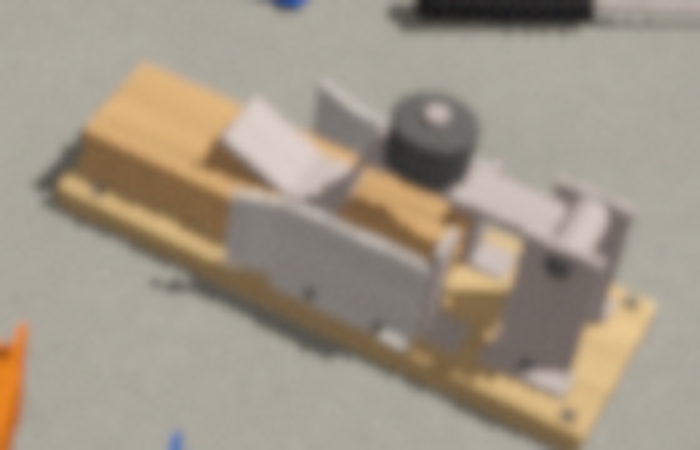

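The crops confirm it: the left strip, top px (411,208), overhangs both rack ends, so it is the 180 mm shim. The strip at (445,210) lies within the rack and is the offcut. Next I'll measure both areas.

```bash
python3 - <<'E'
import cv2,numpy as np
from h import *
d=read_camera("top");e=read_camera("scene");im=d["image"]
hsv=cv2.cvtColor(im,cv2.COLOR_BGR2HSV)
m=cv2.inRange(hsv,(8,70,110),(25,255,255))
def comp(mask,u,v,r=4):
    n,l=cv2.connectedComponents(mask); k=l[v-r:v+r,u-r:u+r]; k=k[k>0]; return (l==np.bincount(k).argmax())
c=comp(m,412,208); ys,xs=np.nonzero(c); print("shim px",xs.min(),xs.max(),ys.min(),ys.max())
# right edge of top face
pts=np.array([[xs[ys==v].max()+1,v] for v in range(ys.min()+4,ys.max()-4)],float)
f=np.polyfit(pts[:,1],pts[:,0],1); print(f)
r=[onz(d,np.polyval(f,v)-.5,v,.07) for v in (ys.min(),ys.max()+1)]
print("right top edge far/near",np.round(r,4),np.linalg.norm(r[0]-r[1]))
dirv=(r[0]-r[1]);dirv/=np.linalg.norm(dirv);print("yaw",np.degrees(np.arctan2(dirv[1],dirv[0])))
# rack
rk=comp(cv2.inRange(hsv,(0,90,20),(12,255,110)),435,225); ys,xs=np.nonzero(rk);print("rack",xs.min(),xs.max(),ys.min(),ys.max())
for u,v in((xs.min(),ys.min()),(xs.max()+1,ys.max()+1)): print(np.round(onz(d,u,v,.028),4))
# scene: shim mask ends
h2=cv2.cvtColor(e["image"],cv2.COLOR_BGR2HSV);m2=cv2.inRange(h2,(8,60,130),(25,255,255));c2=comp(m2,233,190)
cn=max(cv2.findContours(c2.astype(np.uint8),0,2)[0],key=cv2.contourArea);print("scene poly",cv2.approxPolyDP(cn,1.5,True)[:,0].tolist())
E
```

```text
shim px 406 414 172 244
[4.49810734e-17 4.15000000e+02]
right top edge far/near [[ 0.5702 -0.2927  0.07  ]
 [ 0.3861 -0.2865  0.07  ]] 0.18418466577195836
yaw -1.917911165089113
rack 416 450 185 234
[ 0.5458 -0.3058  0.028 ]
[ 0.4153 -0.3908  0.028 ]
scene poly [[249, 163], [231, 180], [231, 183], [219, 198], [222, 202], [225, 216], [228, 207], [231, 205], [233, 207], [240, 198], [240, 193], [243, 192], [246, 184], [252, 182]]
```

```bash
python3 - <<'E'
import cv2,numpy as np
from h import *
d=read_camera("top");e=read_camera("scene")
for n,dd,pts,z in (("shim scene",e,[(248.8,163.3),(220.5,199.3)],.07),
 # tray base corners, top view crop /5+(155,115)
 ("tray tail L/R top z15",d,[(155+600/5,115+240/5),(155+540/5,115+400/5)],.015),
 ("tray hinge end",d,[(155+140/5,115+80/5),(155+72/5,115+238/5)],.015),
 ("pile tail far/near z42",d,[(155+572/5,115+250/5),(155+540/5,115+352/5)],.042),
 ("toe edge far/near z61",d,[(155+438/5,115+222/5),(155+418/5,115+280/5)],.061),
 ("weight top z115",d,[(155+232/5,115+162/5)],.115),
 ("scene pile tail near-cam/far, then base tail",e,[(340+85/5,215+130/5),(340+147/5,215+63/5)],.042),
 ("scene weight",e,[(340+435/5,215+112/5)],.115),
 ("scene base end",e,[(340+575/5,215+448/5),(340+655/5,215+300/5),(340+55/5,215+185/5)],.015)):
    print(n,np.round([onz(dd,*p,z) for p in pts],4).tolist())
print(proj(d,[.478,-.285,.07]))
E
```

```text
shim scene [[0.3937, -0.2805, 0.07], [0.5718, -0.2865, 0.07]]
tray tail L/R top z15 [[0.6062, 0.0685, 0.015], [0.518, 0.0979, 0.015]]
tray hinge end [[0.6951, 0.3244, 0.015], [0.6051, 0.355, 0.015]]
pile tail far/near z42 [[0.5932, 0.0797, 0.042], [0.5383, 0.0947, 0.042]]
toe edge far/near z61 [[0.6024, 0.147, 0.061], [0.5715, 0.156, 0.061]]
weight top z115 [[0.6167, 0.2386, 0.115]]
scene pile tail near-cam/far, then base tail [[0.5983, 0.084, 0.042], [0.5417, 0.1046, 0.042]]
scene weight [[0.6202, 0.2422, 0.115]]
scene base end [[0.7071, 0.3248, 0.015], [0.6088, 0.3588, 0.015], [0.6123, 0.0736, 0.015]]
[412.64515176 207.93076771]
```

```bash
cat >> h.py <<'E'
from scipy.spatial.transform import Rotation as R
def pose():
    s=readout.get_state(); q=np.array(s["tool_rot"]); return np.array(s["tcp_pos"]),R.from_quat(np.r_[q[1:],q[0]]).as_matrix(),s
def go(p,yaw=None):
    "shift in tool mm and turn to bring TCP to p with tool x at yaw deg"
    t,M,s=pose(); y0=np.degrees(np.arctan2(M[1,0],M[0,0])); dy=0 if yaw is None else -((yaw-y0+180)%360-180)
    print("tool yaw",round(y0,2),"shift",np.round(1e3*M.T@(np.asarray(p)-t),1),"turn",round(np.radians(dy),3))
E
python3 -c "
from h import *
go([.481,-.2845,.18],-2)"
python3 -m handwheel '[[-274,-342,0,1.42,0.5],[-274,-342,0,1.42,0.5],[-274,-342,0,1.42,0.5],[-274,-342,0,1.42,0.5],[-274,-342,0,1.42,0.5],[-274,-342,0,1.42,0.5],[-274,-342,0,1.42,0.5],[-274,-342,0,1.42,0.5],[-274,-342,0,1.42,0.5],[-548,-684,30,2.84,0.5],[-548,-684,30,2.84,0.5],[-548,-684,30,2.84,0.5],[-548,-684,30,2.84,0.5],[-548,-684,30,2.84,0.5],[-548,-684,30,2.84,0.5],[-548,-684,30,2.84,0.5],[-548,-684,30,2.84,0.5],[-548,-684,30,2.84,0.5],[-548,-684,30,2.84,0.5],[-548,-684,30,2.84,0.5]]' 20
```

```text
tool yaw 160.76 shift [-547.9 -684.9   33.5] turn 2.841
t: 2.35
tcp_pos: [0.4814, -0.2846, 0.1828]
tool_rot: [-0.0, 1.0, -0.018, -0.0]
wrist_force: [-0.3, 1.3, -0.0]
width: 0.0465
```

```bash
python3 - <<'E'
from h import *
d=read_camera("wrist"); im=d["image"].copy()
p,M,s=pose(); print(p)
for q in ([.571,-.288,.07],[.391,-.281,.07],[.481,-.2845,.07]):
    u=proj(d,q);print(u); cv2.circle(im,tuple(int(x) for x in u),2,(0,0,255),-1)
cv2.imwrite("pics/w1.png",im)
E
```

```text
[ 0.48123239 -0.28365553  0.1829981 ]
[318.2105057  106.04125676]
[317.69844838 281.82473775]
[317.93295302 201.32195132]
```

View pics/w1.png

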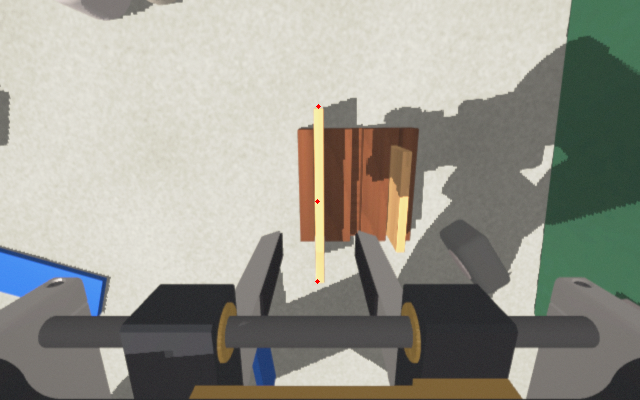

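The wrist view shows the shim running from (318,106) to (319,282), with my predicted ends right on it. I'll descend, grip and lift.

```bash
python3 -m handwheel '[[0,0,45,0,0.5],[0,0,90,0,0.5],[0,0,125,0,0.5],[0,0,136,0,0.5],[0,0,136,0,0.5],[0,0,136,0,0],[0,0,136,0,0],[0,0,136,0,0],[0,0,136,0,0],[0,0,136,0,0]]' 25; python3 -m handwheel '[[0,0,-20,0,0],[0,0,-50,0,0],[0,0,-90,0,0],[0,0,-90,0,0]]'; python3 - <<'E'
from h import *
d=read_camera("wrist"); cv2.imwrite("pics/w2.png",d["image"]);cv2.imwrite("pics/s2.png",crop(read_camera("scene")["image"],150,100,310,220,4))
go([.50,-.11,.137],0)
E
```

```text
t: 3.4
tcp_pos: [0.4819, -0.2839, 0.0482]
tool_rot: [0.0, 1.0, -0.017, 0.001]
wrist_force: [-0.4, -0.1, -0.8]
width: 0.0104
t: 3.8
tcp_pos: [0.4851, -0.2865, 0.1437]
tool_rot: [0.004, 1.0, -0.017, 0.005]
wrist_force: [0.7, -0.5, -1.2]
width: 0.0086
tool yaw -1.96 shift [  12.  -174.5    1.3] turn -0.034
```

View pics/w2.png

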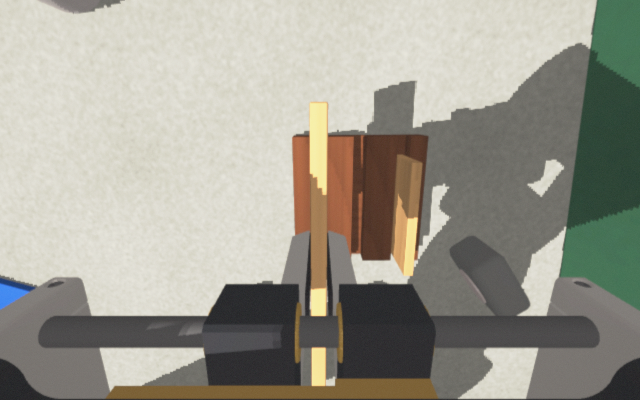

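View pics/s2.png

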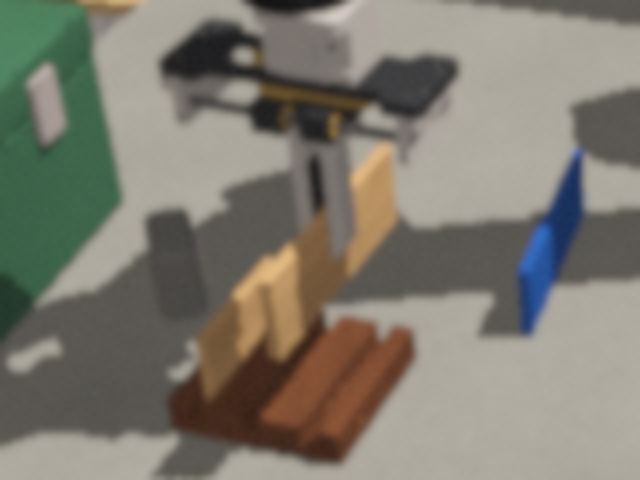

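```bash
python3 -m handwheel '[[12,-40,0,0,0],[12,-85,0,0,0],[12,-130,0,0,0],[12,-175,0,0,0],[12,-175,40,0,0],[12,-175,80,0,0],[12,-175,92,0,0],[12,-175,97,0,0],[12,-175,97,0,0],[12,-175,97,0,0]]'; python3 -c "
from h import *
go([.50,-.11,.0383])"
```

```text
t: 4.9
tcp_pos: [0.4999, -0.1096, 0.0408]
tool_rot: [0.0, 1.0, -0.017, 0.0]
wrist_force: [0.5, 0.5, 0.1]
width: 0.0088
tool yaw -2.0 shift [0.1 0.4 2.5] turn 0.0
```

```bash
python3 -m handwheel '[[0,0,2,0,0],[0,0,3.5,0,0],[0,0,3.5,0,0]]'; python3 -m handwheel '[[0,0,0,0,0.2],[0,0,0,0,0.3],[0,0,0,0,0.3],[0,0,0,0,0.3],[0,0,-20,0,0.3],[0,0,-50,0,0.3],[0,0,-80,0,0.3],[0,0,-80,0,0.3]]'; python3 - <<'E'
from h import *
d=read_camera("wrist"); cv2.imwrite("pics/w3.png",d["image"])
E
```

```text
t: 5.2
tcp_pos: [0.5011, -0.1098, 0.0383]
tool_rot: [0.001, 1.0, -0.017, 0.002]
wrist_force: [1.6, -0.7, 4.2]
width: 0.0089
t: 6.0
tcp_pos: [0.5029, -0.1103, 0.1213]
tool_rot: [0.002, 1.0, -0.017, 0.004]
wrist_force: [0.4, -0.7, -0.0]
width: 0.0279
```

View pics/w3.png

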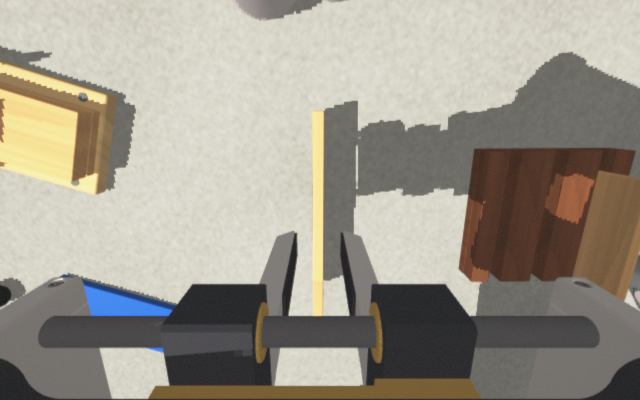

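The shim stands on edge on the free ledge, centred at column 318. Now I'll nudge its top towards +y with shut fingers.

```bash
python3 -m handwheel '[[0,40,0,0,0],[0,40,0,0,0],[0,40,0,0,0],[0,40,40,0,0],[0,40,68,0,0],[0,40,68,0,0],[0,30,68,0,0],[0,22,68,0,0],[0,15,68,0,0],[0,9,68,0,0],[0,3,68,0,0],[0,-3,68,0,0],[0,-3,68,0,0]]'; python3 -m handwheel '[[0,0,-30,0,1],[0,0,-70,0,1],[0,0,-100,0,1],[0,0,-100,0,1],[0,0,-100,0,1]]'; python3 - <<'E'
from h import *
d=read_camera("wrist"); cv2.imwrite("pics/w4.png",d["image"])
t=read_camera("top"); 
for n,dd,s in (("wrist",d,(8,60,150)),("top",t,(8,70,110))):
    m=cv2.inRange(cv2.cvtColor(dd["image"],cv2.COLOR_BGR2HSV),s,(35,255,255))
    for c in cv2.findContours(m,0,2)[0]:
        if cv2.contourArea(c)<300: continue
        b=cv2.boxPoints(cv2.minAreaRect(c)); w=np.array([onz(dd,*x,.009) for x in b])[:,:2]
        if -.2<w.mean(0)[1]<.05: print(n,b.round(1).tolist(),w.round(4).tolist(),w.mean(0).round(4))
E
```

```text
t: 7.35
tcp_pos: [0.4996, -0.1052, 0.0491]
tool_rot: [-0.0, 1.0, -0.017, 0.0]
wrist_force: [1.1, 0.0, -0.2]
width: 0.0004
t: 7.85
tcp_pos: [0.5, -0.1063, 0.1495]
tool_rot: [0.0, 1.0, -0.017, 0.001]
wrist_force: [0.2, -0.4, -0.6]
width: 0.0368
wrist [[255.89999389648438, 108.0], [315.0, 107.5], [316.29998779296875, 269.0], [257.20001220703125, 269.5]] [[0.591, -0.0475], [0.5895, -0.1065], [0.4102, -0.1013], [0.412, -0.0326]] [ 0.5007 -0.072 ]
top [[316.0, 195.0], [339.0, 195.0], [339.0, 220.0], [316.0, 220.0]] [[0.5204, -0.0431], [0.5209, -0.1046], [0.4537, -0.1046], [0.4531, -0.0438]] [ 0.487 -0.074]
top [[351.8999938964844, 98.9000015258789], [353.6000061035156, 60.400001525878906], [387.70001220703125, 61.900001525878906], [385.8999938964844, 100.5]] [[0.7943, -0.1404], [0.9112, -0.146], [0.9068, -0.2426], [0.7903, -0.2352]] [ 0.8507 -0.191 ]
top [[-0.0, 21.0], [578.0, 21.0], [578.0, 116.0], [0.0, 116.0]] [[1.0324, 0.8903], [1.037, -0.7919], [0.7479, -0.7612], [0.738, 0.8448]] [0.8888 0.0455]
top [[258.8999938964844, 6.900000095367432], [259.0, -0.800000011920929], [449.1000061035156, 2.5999999046325684], [448.8999938964844, 10.300000190734863]] [[1.08, 0.1302], [1.1054, 0.1307], [1.0953, -0.4253], [1.0702, -0.4237]] [ 1.0877 -0.147 ]
```

View pics/w4.png

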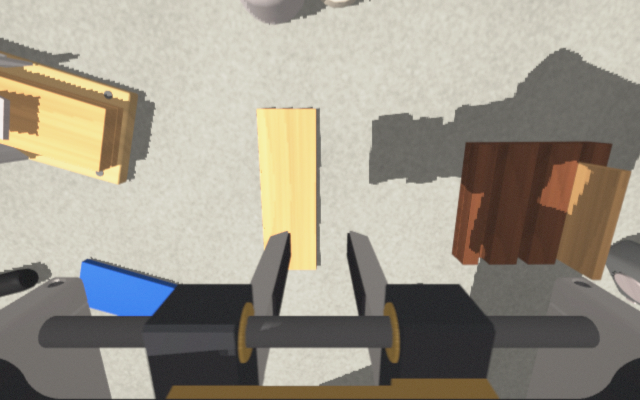

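The shim lies flat, with corners at about (257,109), (319,108) and (317,269).

```bash
python3 - <<'E'
from h import *
d=read_camera("wrist")
P=[onz(d,u,v,.009)[:2] for u,v in ((257,109),(319.3,108.3),(316.8,269.5))]
TL,TR,BR=P; print(np.round(P,4),"width",np.linalg.norm(TL-TR),"len",np.linalg.norm(TR-BR))
a=(TR-BR)/np.linalg.norm(TR-BR); b=(TL-TR)/np.linalg.norm(TL-TR)
print("yaw",np.degrees(np.arctan2(a[1],a[0])),np.degrees(np.arctan2(b[1],b[0]))-90)
c=(TL+BR)/2; print("centre",c)
yaw=np.degrees(np.arctan2(a[1],a[0])); g=c-.045*a; print(g)
go([*g,.0095],yaw)
E
```

```text
[[ 0.5878 -0.0481]
 [ 0.5863 -0.1099]
 [ 0.4083 -0.101 ]] width 0.06185474738743194 len 0.1782725472925152
yaw -2.846595218647784 -1.3502895134595434
centre [ 0.49802847 -0.07454736]
[ 0.453084   -0.07231257]
tool yaw -1.97 shift [-45.7 -31.5 137.8] turn 0.015
```

```bash
python3 -m handwheel '[[-46,-31,0,0,1],[-46,-31,0,0,1],[-46,-31,0,0,1],[-46,-31,0,0,1],[-46,-31,40,0,1],[-46,-31,80,0,1],[-46,-31,100,0,1],[-46,-31,100,0,1]]';python3 - <<'E'
from h import *
d=read_camera("wrist"); cv2.imwrite("pics/w5.png",d["image"]); go([.4531,-.0728,.0092])
E
```

```text
t: 8.8
tcp_pos: [0.453, -0.0733, 0.0462]
tool_rot: [-0.001, 1.0, -0.017, -0.003]
wrist_force: [-0.1, -0.0, -0.6]
width: 0.0941
tool yaw -1.99 shift [-1.5 -1.  38.9] turn 0.0
```

View pics/w5.png

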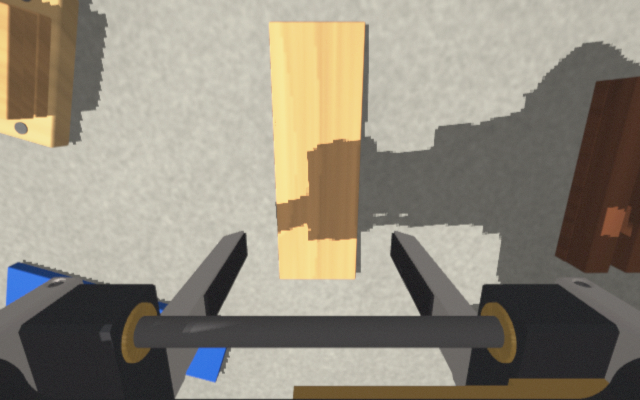

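Shim from (269..366, row 22) to (280..355, row 279), symmetric about the tool axis at column 318. I'll descend and grip.

```bash
python3 -m handwheel '[[0,0,25,0,1],[0,0,34,0,1],[0,0,37,0,1],[0,0,37,0,1],[0,0,37,0,1]]'; python3 -m handwheel '[[0,0,0,0,0.5],[0,0,0,0,0.5],[0,0,0,0,0.5],[0,0,0,0,0.5],[0,0,0,0,0.5],[0,0,0,0,0.5]]' 35
```

```text
t: 9.35
tcp_pos: [0.4557, -0.0738, 0.013]
tool_rot: [0.0, 1.0, -0.017, 0.001]
wrist_force: [-0.1, -0.1, 0.1]
width: 0.0941
t: 9.95
tcp_pos: [0.4547, -0.0734, 0.012]
tool_rot: [-0.0, 1.0, -0.017, -0.0]
wrist_force: [0.1, 0.3, 1.3]
width: 0.0593
```

```bash
python3 -c "
from h import *
go([.539,.010,.12],71)"
python3 -m handwheel '[[0,0,-40,0,0.5],[0,0,-80,0,0.5],[0,0,-108,0,0.5],[20,-20,-108,-0.15,0.5],[40,-45,-108,-0.3,0.5],[60,-65,-108,-0.45,0.5],[81,-86,-108,-0.6,0.5],[81,-86,-108,-0.75,0.5],[81,-86,-108,-0.9,0.5],[81,-86,-108,-1.05,0.5],[81,-86,-108,-1.2,0.5],[81,-86,-108,-1.27,0.5],[81,-86,-108,-1.27,0.5],[81,-86,-108,-1.27,0.5]]'; python3 - <<'E'
from h import *
d=read_camera("wrist"); cv2.imwrite("pics/w6.png",d["image"]); go([.539,.010,.12],71)
E
```

```text
tool yaw -1.96 shift [  81.4  -86.2 -108. ] turn -1.273
t: 11.35
tcp_pos: [0.5383, 0.0097, 0.1196]
tool_rot: [-0.0, 0.816, 0.579, -0.0]
wrist_force: [0.5, -0.4, -0.8]
width: 0.0591
tool yaw 70.73 shift [ 0.5  0.5 -0.3] turn -0.005
```

View pics/w6.png

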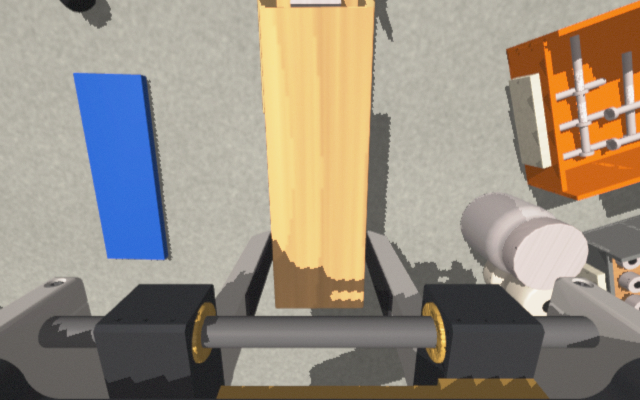

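The held shim covers most of the tray in the wrist view. I'll check the alignment with the other cameras.

```bash
python3 - <<'E'
from h import *
d=read_camera("top"); e=read_camera("scene")
cv2.imwrite("pics/t7.png",crop(d["image"],165,120,325,240,5)); cv2.imwrite("pics/s7.png",crop(e["image"],300,160,480,300,4))
E
```

```text
(no output)
```

View pics/t7.png

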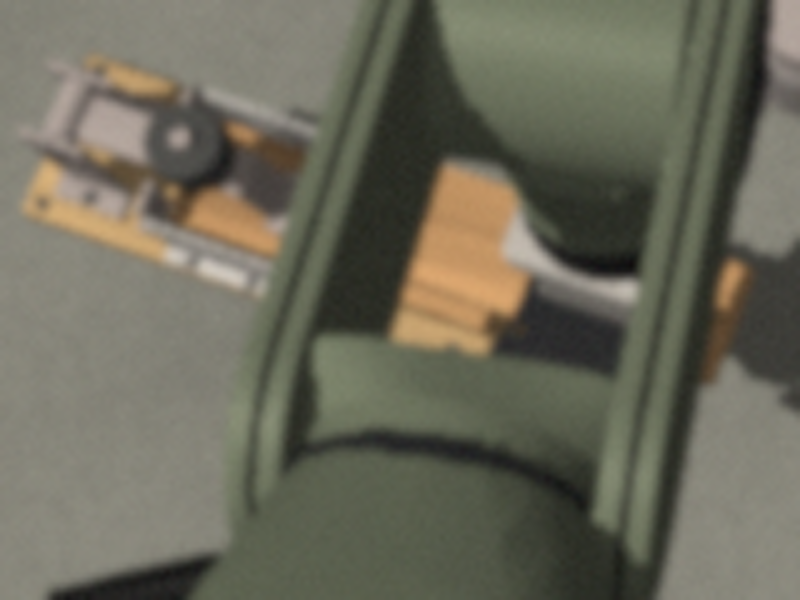

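View pics/s7.png

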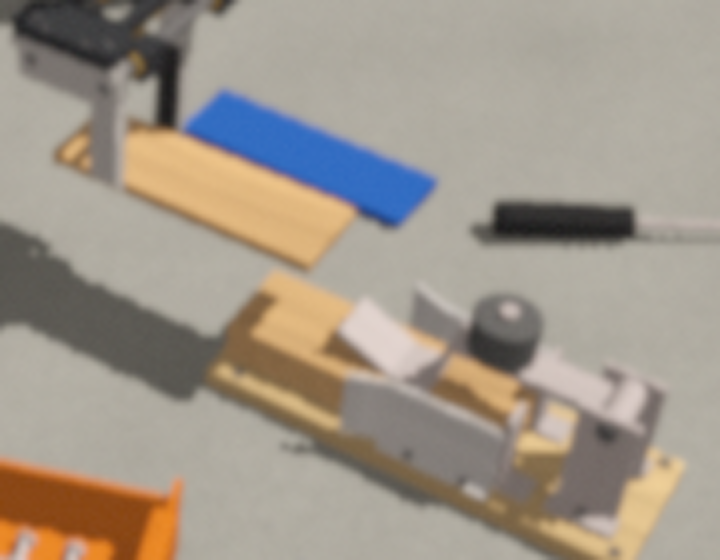

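```bash
python3 - <<'E'
from h import *
e=read_camera("scene"); im=e["image"]
cv2.imwrite("pics/s8.png",crop(im,310,180,410,270,8)); 
E
```

```text
(no output)
```

View pics/s8.png

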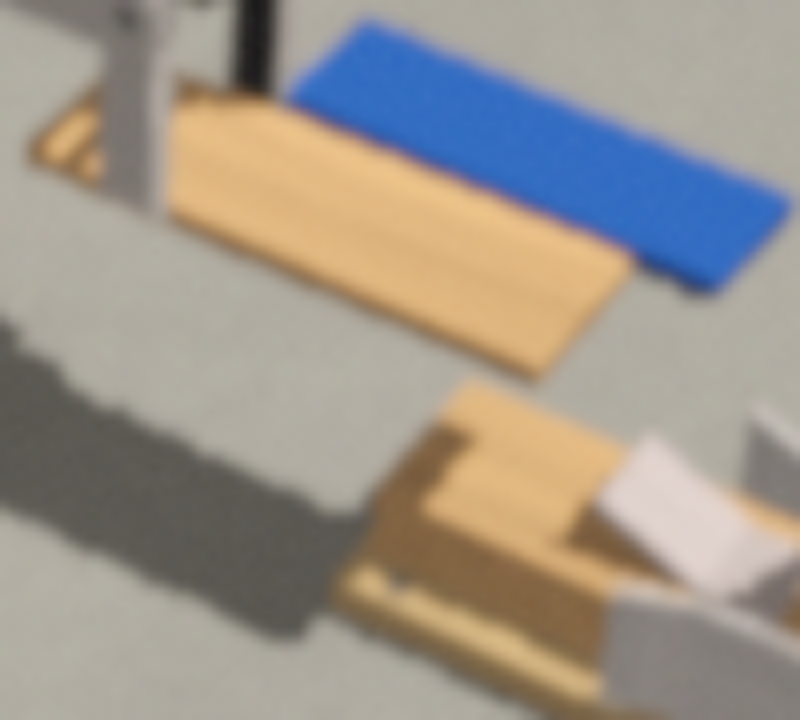

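```bash
python3 - <<'E'
from h import *
e=read_camera("scene")
f=lambda x,y,z: onz(e,310+x/8,180+y/8,z)[:2]
p,M,s=pose(); zt=p[2]-.003
A=[f(165,205,zt),f(535,370,zt),f(635,262,zt),f(270,100,zt),f(38,150,zt)]
B=[f(370,500,.042),f(612,590,.042),f(470,383,.042),f(620,445,.042)]
print(np.round(A,4).tolist(),np.round(B,4).tolist())
ang=lambda a,b:np.degrees(np.arctan2(*(b-a)[::-1]))
print("strip yaw",ang(A[0],A[1]),ang(A[3],A[2]),ang(A[4],A[1]),"nose w",np.linalg.norm(A[1]-A[2]),"len",np.linalg.norm(A[4]-A[1]))
print("pile yaw",ang(B[0],B[1]),ang(B[2],B[3]),"w",np.linalg.norm(B[0]-B[2]))
x=np.array([np.cos(np.radians(71)),np.sin(np.radians(71))]); y=np.array([-x[1],x[0]])
n=(A[1]+A[2])/2; t=(B[0]+B[2])/2
print("nose mid",n,"pile tail mid",t,"nose-tail in tray x,y mm",1e3*(n-t)@x,1e3*(n-t)@y)
print("lateral edges strip",[1e3*a@y for a in A],"pile",[1e3*b@y for b in B])
print("tcp lateral",1e3*p[:2]@y, "tcp-nose along",1e3*(n-p[:2])@x)
E
```

```text
[[0.5734, 0.0092], [0.6164, 0.1287], [0.5606, 0.1496], [0.5137, 0.0283], [0.5583, -0.0348]] [[0.6039, 0.0833], [0.6216, 0.1597], [0.5432, 0.1032], [0.5586, 0.153]]
strip yaw 70.22092489007919 68.8493758780855 70.43929868461439 nose w 0.059518311165775974 len 0.17351772840131455
pile yaw 76.9317734932712 72.78969447846875 w 0.06395873661740975
nose mid [0.58852043 0.13913765] pile tail mid [0.57353314 0.09324788] nose-tail in tray x,y mm 48.26901288306396 0.7694880001983004
lateral edges strip [np.float64(-539.1803214713607), np.float64(-540.9073478670754), np.float64(-481.409067832549), np.float64(-476.52837874091114), np.float64(-539.2093158916547)] pile [np.float64(-543.9039274904997), np.float64(-535.7991169424947), np.float64(-479.9514642095216), np.float64(-478.32450880862467)]
tcp lateral -506.0285197558183 tcp-nose along 138.67165127419634
```

Strip and pile are aligned within about 1–2 mm, with the nose about 17 mm short of the toe. I'll lower to just above the pile.

```bash
python3 -m handwheel '[[0,0,30,0,0.5],[0,0,52,0,0.5],[0,0,61,0,0.5],[0,0,63,0,0.5],[0,0,63,0,0.5]]'; python3 - <<'E'
from h import *
d=read_camera("wrist"); e=read_camera("scene")
cv2.imwrite("pics/w9.png",d["image"]); cv2.imwrite("pics/s9.png",crop(e["image"],310,190,420,270,7))
print(pose()[2]["wrist_force"])
E
```

```text
t: 12.1
tcp_pos: [0.539, 0.0096, 0.0573]
tool_rot: [0.0, 0.815, 0.579, 0.0]
wrist_force: [-0.0, -0.3, -0.8]
width: 0.0593
[ 0.80947919 -0.16878614 -0.22132072]
```

View pics/w9.png

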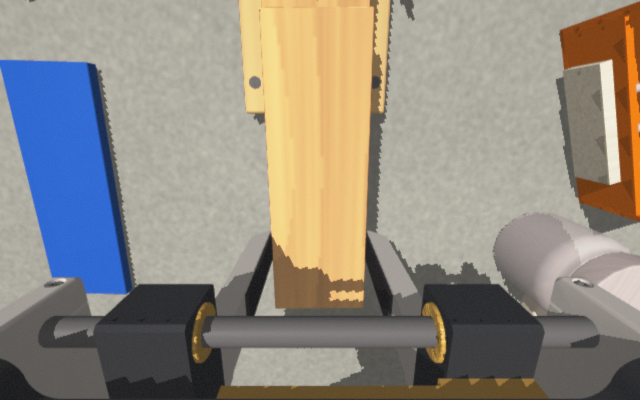

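View pics/s9.png

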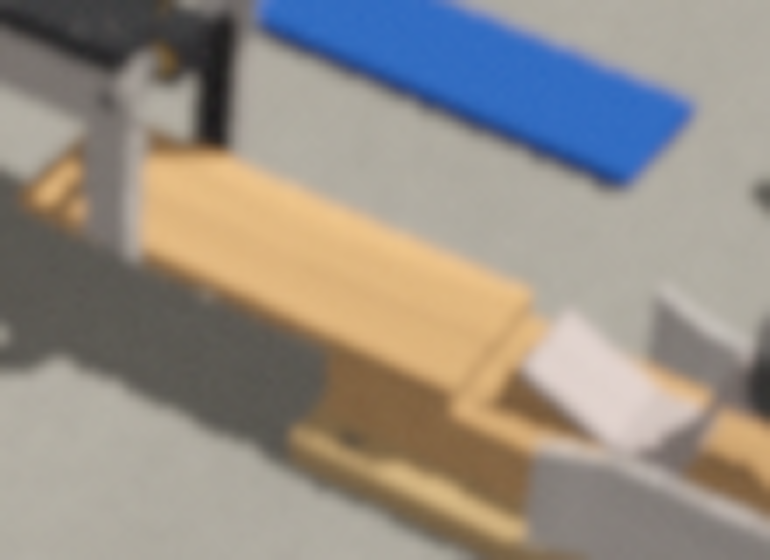

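```bash
python3 - <<'E'
from h import *
e=read_camera("scene")
f=lambda x,y,z: onz(e,310+x/7,190+y/7,z)[:2]
x=np.array([np.cos(np.radians(70.8)),np.sin(np.radians(70.8))]); y=np.array([-x[1],x[0]])
print("strip",[np.round(1e3*f(a,b,.0543)@y,1) for a,b in((457,390),(531,294),(240,300),(330,205))])
print("pile",[np.round(1e3*f(a,b,.042)@y,1) for a,b in((455,410),(535,448),(548,318))])
d=read_camera("wrist"); im=d["image"]
hs=cv2.cvtColor(im,cv2.COLOR_BGR2HSV)
g=cv2.cvtColor(im,cv2.COLOR_BGR2GRAY).astype(float)
for r in (20,40,60,100):
    gr=np.diff(cv2.GaussianBlur(im,(3,3),0)[r].astype(float),axis=0); m=np.abs(gr).sum(1)
    print(r,[ (int(c),int(m[c])) for c in np.argsort(-m) if 230<c<400][:10])
c=[onz(d,u,v,.015)[:2] for u,v in((246,111.5),(385.5,112.5),(239,0),(391.5,0))]
p,M,s=pose(); print("base lateral",[np.round(1e3*(k-p[:2])@y,1) for k in c], np.linalg.norm(c[0]-c[1]))
E
```

```text
strip [np.float64(-537.8), np.float64(-480.4), np.float64(-542.1), np.float64(-480.1)]
pile [np.float64(-535.0), np.float64(-535.4), np.float64(-475.4)]
20 [(375, 111), (390, 98), (386, 94), (372, 82), (373, 81), (389, 74), (387, 72), (385, 65), (376, 58), (391, 49)]
40 [(385, 91), (384, 75), (387, 72), (388, 69), (371, 46), (373, 45), (239, 45), (374, 44), (386, 35), (240, 34)]
60 [(371, 99), (381, 82), (382, 68), (384, 66), (372, 64), (370, 61), (386, 59), (241, 46), (387, 38), (383, 37)]
100 [(370, 101), (379, 96), (369, 86), (384, 73), (381, 67), (382, 66), (378, 65), (243, 48), (371, 41), (383, 34)]
base lateral [np.float64(48.8), np.float64(-47.5), np.float64(48.7), np.float64(-47.0)] 0.09625095987114576
```

```bash
python3 -m handwheel '[[0,-1.5,1.5,0,0.5],[10,-1.5,2,0,0.5],[20,-1.5,2,0,0.5],[28,-1.5,2,0,0.5],[36,-1.5,2,0,0.5],[44,-1.5,2,0,0.5],[52,-1.5,2,0,0.5],[60,-1.5,2,0,0.5],[60,-1.5,2,0,0.5]]' 45; python3 - <<'E'
from h import *
d=read_camera("wrist"); e=read_camera("scene")
cv2.imwrite("pics/w10.png",d["image"]); cv2.imwrite("pics/s10.png",crop(e["image"],310,190,470,290,5))
print(pose()[2]["wrist_force"])
E
```

```text
t: 13.2
tcp_pos: [0.5564, 0.0666, 0.0546]
tool_rot: [0.0, 0.815, 0.58, -0.001]
wrist_force: [-1.7, -4.9, -0.5]
width: 0.0588
[-1.58715184 -3.37554975  0.19282894]
```

View pics/w10.png

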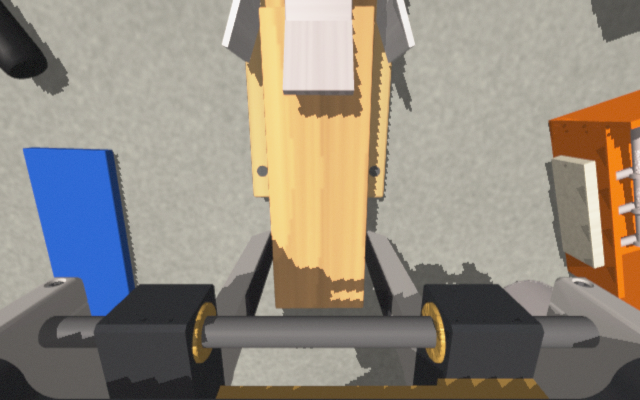

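View pics/s10.png

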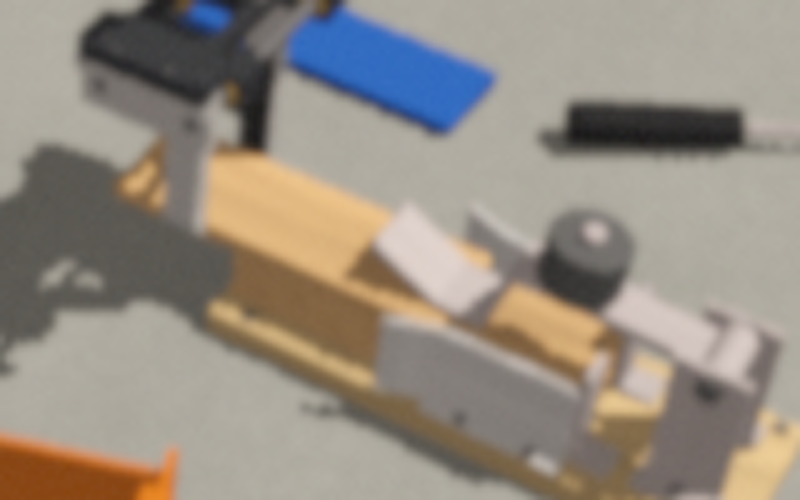

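The nose is now under the toe, and the toe (284–354), shim and base are all centred near column 319. Pushing further.

```bash
python3 -m handwheel '[[7,0,0,0,0.5],[14,0,0,0,0.5],[21,0,0,0,0.5],[28,0,0,0,0.5],[35,0,0,0,0.5],[42,0,0,0,0.5],[50,0,0,0,0.5],[57,0,0,0,0.5],[57,0,0,0,0.5]]'; python3 - <<'E'
from h import *
d=read_camera("wrist"); e=read_camera("scene")
cv2.imwrite("pics/w11.png",d["image"]); cv2.imwrite("pics/s11.png",crop(e["image"],330,200,470,300,5))
print(pose()[2]["wrist_force"],pose()[0])
# base tail edge distance
E
```

```text
t: 14.2
tcp_pos: [0.5758, 0.1221, 0.0548]
tool_rot: [-0.0, 0.815, 0.58, 0.0]
wrist_force: [0.5, -1.9, -2.5]
width: 0.0593
[-0.99334547  0.08851804 -2.54431296] [0.57582336 0.12204695 0.05491458]
```

View pics/w11.png

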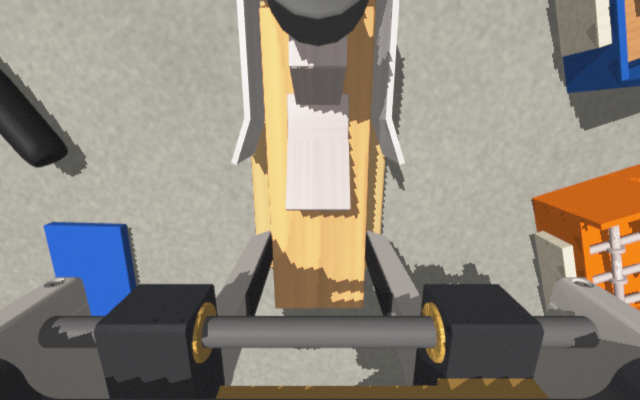

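View pics/s11.png

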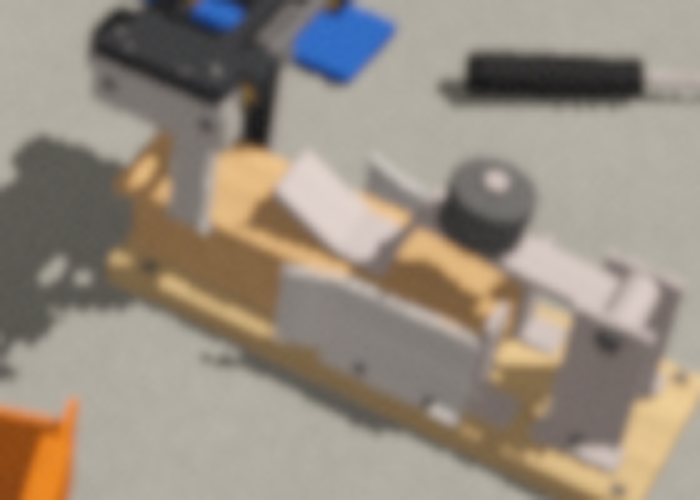

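```bash
python3 -m handwheel '[[3,0,0,0,0.5],[6,0,0,0,0.5],[9,0,0,0,0.5],[9,0,0,0,0.5]]'; python3 -m handwheel '[[1.5,0,0,0,0.5],[3,0,0,0,0.5],[3,0,0,0,0.5]]'
```

```text
t: 14.7
tcp_pos: [0.5786, 0.1294, 0.0548]
tool_rot: [-0.0, 0.815, 0.579, -0.0]
wrist_force: [-1.6, -2.7, -2.7]
width: 0.0593
t: 15.0
tcp_pos: [0.5796, 0.1322, 0.055]
tool_rot: [-0.0, 0.815, 0.579, 0.0]
wrist_force: [-1.2, -3.4, -2.5]
width: 0.059
```

```bash
python3 -m handwheel '[[1,0,0,0,0.5],[2,0,0,0,0.5],[2,0,0,0,0.5]]'; python3 - <<'E'
from h import *
d=read_camera("wrist"); e=read_camera("scene")
cv2.imwrite("pics/w12.png",d["image"]); cv2.imwrite("pics/s12.png",crop(e["image"],340,210,440,280,8))
E
```

```text
t: 15.3
tcp_pos: [0.5803, 0.1341, 0.055]
tool_rot: [-0.0, 0.815, 0.579, 0.0]
wrist_force: [-0.3, -4.3, -2.8]
width: 0.059
```

View pics/s12.png

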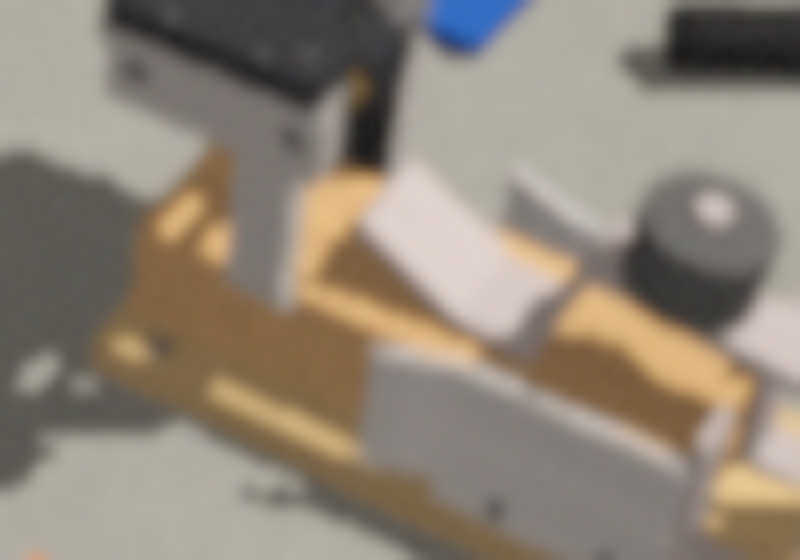

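View pics/w12.png

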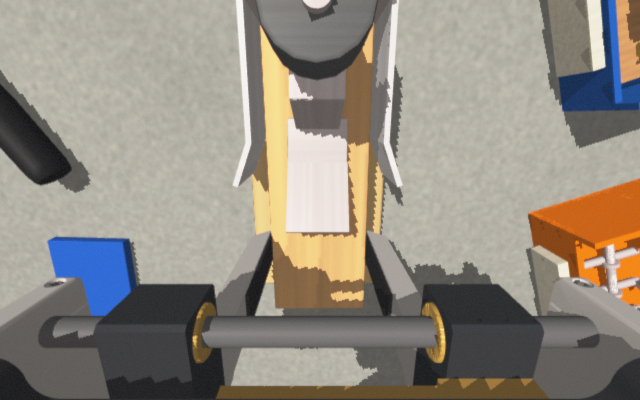

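```bash
python3 -m handwheel '[[1,0,0,0,0.5],[2,0,0,0,0.5],[2,0,0,0,0.5]]';python3 -m handwheel '[[1,0,0,0,0.5],[1.5,0,0,0,0.5],[1.5,0,0,0,0.5]]'
```

```text
t: 15.7
tcp_pos: [0.5806, 0.1352, 0.0548]
tool_rot: [0.0, 0.815, 0.579, -0.001]
wrist_force: [-2.2, -6.2, -2.3]
width: 0.0592
t: 16.0
tcp_pos: [0.5805, 0.1353, 0.0545]
tool_rot: [0.001, 0.815, 0.579, -0.002]
wrist_force: [-2.7, -9.0, -1.7]
width: 0.0593
```

The TCP stopped advancing at (0.5805, 0.1353) while the force rose to 9 N, so the nose is on the stop. I'll release, rise and look.

```bash
python3 -m handwheel '[[-1,0,0,0,0.75],[-1,0,0,0,0.75],[-1,0,0,0,0.75],[-1,0,-20,0,0.75],[-30,0,-50,0,0.75],[-60,0,-80,0,0.75],[-100,0,-80,0,0.75],[-100,0,-80,0,0.75]]'; python3 - <<'E'
from h import *
d=read_camera("wrist"); e=read_camera("scene")
cv2.imwrite("pics/w13.png",d["image"]); cv2.imwrite("pics/s13.png",crop(e["image"],340,210,440,280,8)); print(pose()[0])
E
```

```text
t: 16.8
tcp_pos: [0.5491, 0.0402, 0.137]
tool_rot: [0.001, 0.816, 0.578, 0.001]
wrist_force: [0.3, -0.3, -0.3]
width: 0.0704
[0.54894344 0.04295732 0.13556647]
```

View pics/w13.png

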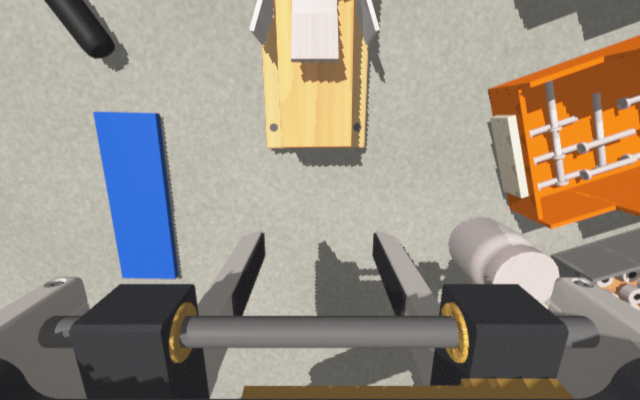

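View pics/s13.png

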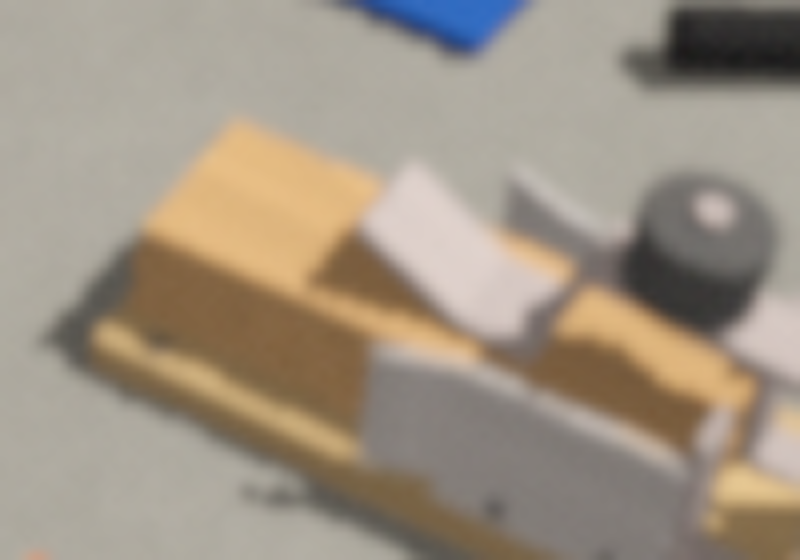

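The shim looks flush on the pile with the foot resting on it; its tail edge is at wrist row 148, columns 266–363. As a seating check, I'll push the tail's middle with shut fingers.

```bash
python3 - <<'E'
from h import *
d=read_camera("wrist"); cv2.imwrite("pics/w14.png",crop(d["image"],240,0,400,170,4)[:600]); go([.5585,.0712,.0537],70.8)
E
python3 -m handwheel '[[0,0,0,0,0],[0,0,0,0,0],[0,0,0,0,0],[0,0,0,0,0],[0,0,0,0,0]]' 20; python3 -c "
from h import *
go([.5585,.0712,.0537],70.8)"
```

```text
tool yaw 70.79 shift [29.2 -0.  81.4] turn -0.0
t: 17.45
tcp_pos: [0.5485, 0.0431, 0.1348]
tool_rot: [-0.0, 0.815, 0.58, -0.0]
wrist_force: [0.3, -0.1, 0.0]
width: 0.0341
tool yaw 70.83 shift [29.8  0.3 81.1] turn 0.001
```

View pics/w14.png

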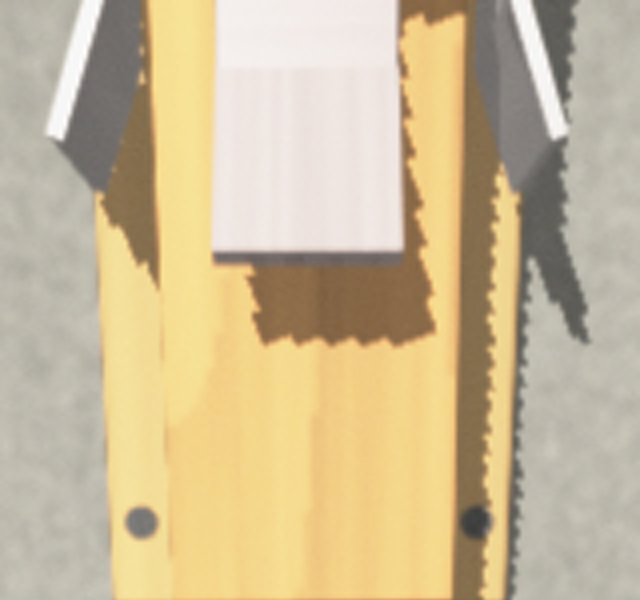

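```bash
python3 -m handwheel '[[29,0,0,0,0],[29,0,35,0,0],[29,0,65,0,0],[29,0,80,0,0],[29,0,81,0,0],[33,0,81,0,0],[36,0,81,0,0],[36,0,81,0,0]]'; python3 -m handwheel '[[2,0,0,0,0],[4,0,0,0,0],[4,0,0,0,0]]'
```

```text
t: 18.25
tcp_pos: [0.562, 0.0772, 0.0558]
tool_rot: [0.001, 0.815, 0.579, 0.002]
wrist_force: [1.0, -1.2, 0.3]
width: 0.0004
t: 18.55
tcp_pos: [0.5619, 0.0808, 0.0543]
tool_rot: [0.0, 0.815, 0.579, 0.0]
wrist_force: [0.0, 0.1, 0.5]
width: 0.0002
```

```bash
python3 -m handwheel '[[1,0,0,0,0],[2,0,0,0,0],[2,0,0,0,0]]'; python3 -m handwheel '[[1,0,0,0,0],[2,0,0,0,0],[2,0,0,0,0]]';python3 -m handwheel '[[1,0,0,0,0],[2,0,0,0,0],[2,0,0,0,0]]'
```

```text
t: 18.85
tcp_pos: [0.5623, 0.0826, 0.0539]
tool_rot: [-0.0, 0.815, 0.579, -0.0]
wrist_force: [-0.1, -0.2, 0.3]
width: 0.0005
t: 19.15
tcp_pos: [0.5626, 0.0835, 0.0539]
tool_rot: [0.0, 0.815, 0.579, -0.001]
wrist_force: [-1.0, -3.5, 1.7]
width: 0.0006
t: 19.45
tcp_pos: [0.5627, 0.0837, 0.0539]
tool_rot: [0.001, 0.815, 0.58, -0.002]
wrist_force: [-3.5, -8.8, 3.0]
width: 0.0002
```

```bash
python3 -m handwheel '[[1,0,0,0,0],[1.5,0,0,0,0],[1.5,0,0,0,0]]'; python3 -m handwheel '[[-15,0,0,0,0],[-40,0,-20,0,0],[-60,0,-60,0,0],[-100,0,-90,0,0],[-140,0,-120,0,0],[-180,0,-120,0,0],[-180,0,-120,0,0]]'; python3 - <<'E'
from h import *
d=read_camera("wrist"); e=read_camera("scene"); t=read_camera("top")
cv2.imwrite("pics/w15.png",d["image"]); cv2.imwrite("pics/s15.png",crop(e["image"],340,210,480,300,5));cv2.imwrite("pics/t15.png",t["image"]); cv2.imwrite("pics/s15f.png",e["image"])
E
```

```text
t: 19.75
tcp_pos: [0.5627, 0.0838, 0.0539]
tool_rot: [0.002, 0.815, 0.58, -0.004]
wrist_force: [-4.7, -11.9, 4.1]
width: 0.0005
t: 20.45
tcp_pos: [0.5049, -0.0861, 0.1756]
tool_rot: [0.002, 0.817, 0.577, 0.001]
wrist_force: [0.0, 0.4, 0.4]
width: 0.0001
```

View pics/s15.png

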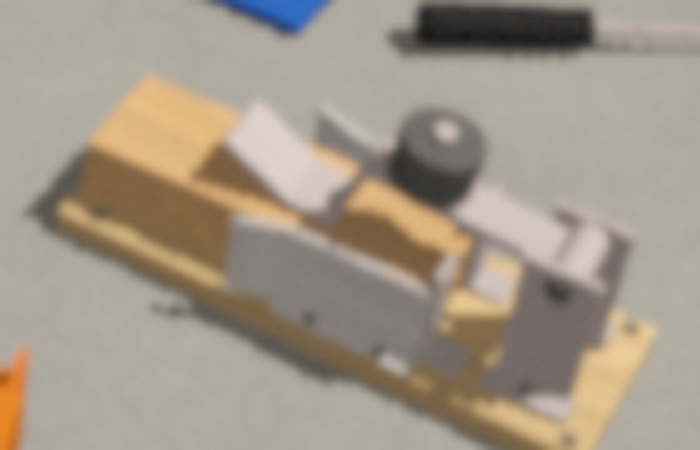

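View pics/t15.png

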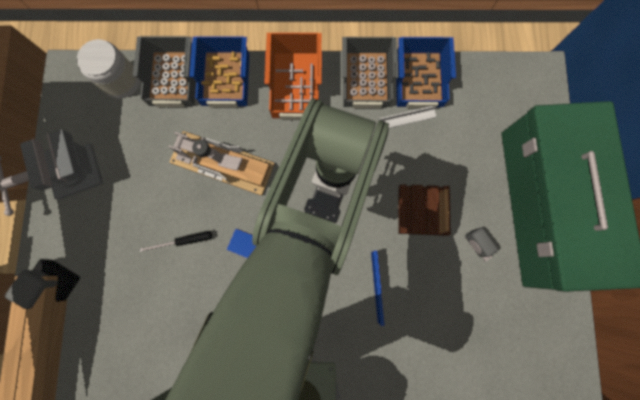

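View pics/s15f.png

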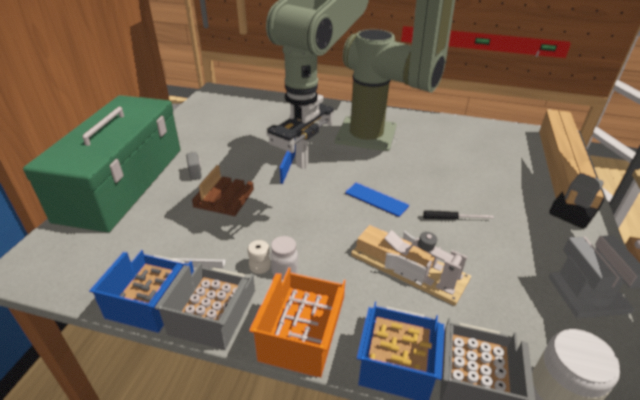

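The shim lies flat and flush with the pile, with the foot resting on it. The offcut at scene px (209,183) and the bystanders are unmoved, and the arm is clear. Handing in.

```bash
python3 -c "
from workcell import sign_off; print(sign_off())"
```

```text
the job is handed in; nothing more can be done
None
```

The full-length shim is on top of the pile in the hold-down tray, under the weighted arm and against the back stop. I handed the job in at about 20.6 s; no verdict was reported.

**What I did:** I lifted the shim out of the rack, stood it on the free ledge and tipped it flat with a nudge. I then gripped it across its width near the tail, laid its nose on the pile and slid it under the toe. After letting go, I pushed the middle of the tail with shut fingers.

**Last checks:**
- **Home:** in the slide the tool stopped advancing while the force rose to about 9 N. In the tail push the shim did not move at about 13 N, and contact came about 1 mm from where a seated shim's tail should be.
- **Square:** the pictures show the shim centred between the guides and its tail flush with the pile, with the arm's foot resting on it.
- **Surroundings:** in the scene view the offcut is still in its slot, and the other things in view, including the blue look-alikes, look where they were.

**Disagreements:** before the slide, the scene camera put the shim about 3 to 4 mm off the pile's centre line and the wrist camera about 1 mm. I corrected by 1.5 mm, and the later wrist views showed it centred. I judged the final flushness by eye from the pictures and by the push, and did not measure it separately.

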